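Load the gearbox jig and rock out its locating block

ROBOT

A 6-joint arm with a two-finger parallel gripper is mounted at the origin on a cart in front of the work surface, level with it; the furniture and walls round the work are solid. World frame = base frame: x ahead of the robot, y to its left, z up, the work surface at z = 0. Lengths are in m, angles in degrees, forces in N, time in s.
With the tool pointing down it reaches from about 0.325 to 0.875 m from the base axis. Payload 4.4 kg.
Tool frame: the origin (TCP) lies on the centre line of the jaws, within the pads' length; the fingertips stand 22 mm ahead of it and the grasp point (between the pads) lies 3 mm ahead of it (r.tip_extent is the distance from the TCP to the fingertips, in m); z points along the fingers, y is the line along which they close (so a half turn about z gives the same grasp; the last joint's range is limited). The gripper opens to 85 mm and grips with 20 to 120 N. Pads are 22 mm wide; open, the fingers measure 114 mm over their backs; the gripper's body (76 mm by 85 mm) begins 54 mm behind the grasp point. The pads swing forward as they close: fully open they stand 13 mm farther back than shut.
Start: joints at [-83.165, 11.837, 88.321, -0, 79.842, -8.623], TCP at [0.153, -0.554, 0.224] pointing down, gripper open.
Joint ranges: [-156.59, 156.59], [-49.26, 127.26], [12.9, 141.05], [-63.56, 243.56], [4.71, 150.69], [-161.64, 161.64]. Speed limits (degrees/s): [159.86, 159.86, 180, 180, 180, 180].

INTERFACE

Orientations are given as [roll, pitch, yaw] about the fixed x, y, z axes, in that order (R = Rz(yaw) Ry(pitch) Rx(roll)).
In Python, from workcell import r gives the robot as it stands. The module is installed in compiled form; this text tells all that it offers.
- The arm moves only by the tool apply_moves, never from a script. Its argument "plan" is a list of rows, each a list of 7 numbers: the opening, from 0 (shut) to 1 (fully open), then the shift along the tool's x, y, z in cm, then the turn, a rotation vector about the tool's x, y, z in degrees. A call has 1 to 5 rows; each row is the pose to reach, as a shift and turn from the pose commanded when the call began, along the tool's axes at that moment; what a row does not reach only later rows make up. A row lasts 1/8 s, in which the tool goes at most 62.5 mm and 10.7 degrees, less where a joint would pass 70% of its speed; a pose out of reach is approached as far as the arm can. A call with a gripper value outside its range is refused whole. The fingers move at their own pace and stop on an object; "grip_force" is the grip in N (left out, the last holds). Time passes only in rows, so rows that repeat a pose let the fingers close. It gives the time, the measured TCP pose, the force, the opening and the grip force at its end, in the units of the state.
- r.observe(): the state, without advancing time (a new reading comes with each control period).
- r.snapshot(name): name is "scene" or "side" or "wrist"; returns a dict with "img" (384x512x3 uint8, red, green, blue), "vfov" (degrees; the focal length in pixels is half the picture's height over the tangent of half this angle, whatever the lens; pixels are square), "cx", "cy" (the principal point, pixels), "R" (3x3) and "t" (3): a world point X has camera coordinates R X + t. Camera axes: x right, y down, z forward; pixel columns grow to the right and rows downward; lengths in m; the calibration is good to about 2 mm. A picture is of the moment at which its call begins. There is no depth.
- r.finish_job(): hands the job in; it is judged then, once.
Trained networks look in a picture, given as the dict that the camera call returned (one of the last four; its "shot" number tells which), for a name from the list of things; names that differ only in an ending like _2 or _b are one class to them, and where a whole thing is asked for, a point or a joint stands for the part that bears it (a point fixed in the world has none). Each returns a list of dicts, best first, with "confidence" (0 to 1); they miss things now and then, are a little off and sometimes report something else, mostly with a low value. They report only what shows in the picture. A call takes as long as a camera call. They do not tell look-alikes from the thing itself.
- r.search_frame(picture, query): "extent" ([left, top, right, bottom] in pixels, round what is visible of it).
- r.trace(picture, query): "pixels" (384x512 bool, what is visible of it) and "extent" ([left, top, right, bottom] in pixels, round what is visible of it).
The state is a dict: "time": time; "joints": joint angles; "qd": joint speeds; "effort": joint torques, N m; "position": TCP position; "ee_rot": TCP orientation; "contact_force": force on the tool from outside, world axes, zero at the start; "ft_torque": the same for the moment, N m; "opening": finger opening in m; "finger_force": force on a finger pad.
Only numpy, scipy, OpenCV 4.12 (cv2) and the standard library are available. Lean on these libraries where they do the work, as an engineer would, in place of code of your own. Each camera call takes 0.05 s, during which the arm holds its last target. There are 200 camera calls.

TASK

Load the gearbox assembly jig: drop the gear and the pinion, hub up, into their own pockets so that they sit fully home and are let go. Then take the tight locating block by its head and rock it out of its slot between the two spring detents without lifting the jig off the bench: gear end up first with the other end still down, then the pinion end up well past level. Finish while holding the block upright in the gripper, over the jig and about 3 cm clear of it, and leave the other parts on the bench alone.

Things in the scene. Friction and masses are not known exactly. Their poses are not given: they have to be found in the camera images.
- jig: Loose jig, 2 kg: flat metal plate 96 x 230 x 20 mm (x, y, z), steel below, aluminium on top. Origin: centre of its underside; z up. Along y: gear pocket (+85 mm), steel post, slot with the block (0), post, smaller pinion pocket (-85). Posts: 40 mm along x, y 35.5 to 53.5 mm either side, tops 34 mm over the bench, screw heads to 37. Slot 26 x 68 mm, floor 12 mm over the bench.
- gear_pocket (a point): centre of the floor of the gear pocket: 37 mm wide, 8 mm deep, floor 12 mm above the bench, mouth at 20 mm
- pinion_pocket (a point): centre of the floor of the pinion pocket: 28 mm wide, 8 mm deep, floor 12 mm above the bench, mouth at 20 mm
- gear_center (a point): centre, half-way up (8.5 mm), of the gear: the larger toothed wheel, 34 mm wide and 9 mm thick, with a smooth hub 16 mm wide above it, 17 mm tall in all; 60 g; z up along the hub. Lies hub up on the bench at the left or right of the jig
- pinion_center (a point): centre, half-way up (10 mm), of the pinion: the smaller toothed wheel, 25 mm wide and 12 mm thick, with a smooth hub 12 mm wide above it, 20 mm tall in all; 30 g; z up along the hub. Lies hub up on the bench at the other side of the jig
- block_grip (a point): centre of the locating block's head, a plain aluminium box 24 mm thick (x), 44 long (y), 44 tall (z); seated, its centre stands 62 mm over the bench. Below it a steel stem 24 x 56 x 28 mm sits in the slot (1 mm play each way in x, 6 mm in y); its underside is 50 mm below this point. 220 g. Axes as the jig's, z up
- block_gear_end (a point): middle of the block's lower edge at the end nearest the gear pocket (y = +28 mm on the block, at the stem's underside)
- block_pinion_end (a point): middle of the block's lower edge at the end nearest the pinion pocket (y = -28 mm on the block, at the stem's underside)
- block: the locating block; origin at the centre of the stem's underside, axes as the jig's. A ridge 3 mm high on each end of the stem is caught by a sprung roller in each post. Pulled straight up (about 30 N) it brings the jig along; one end at a time (about 1 N m) each end clicks free when about 5 mm up, while the other end's lower edge stays down as the pivot
- gear: the gear; origin at the centre of its underside
- pinion: the pinion; origin at the centre of its underside
- chuck: bystander: grey drill chuck 43 mm wide, 51 mm tall, standing behind the jig; origin at its foot
- trigger_switch: bystander: black switch with a red trigger, 39 x 46 x 26 mm, near the front edge on the right; origin at its underside
- bearing_b: bystander: ball bearing, a plain ring 26 mm wide and 8 mm high, near the front edge on the left; origin at its underside
Mind the look-alikes: they are no part of the job. Several things look just like the gear: the one meant starts farthest from the robot's base. What is shaped like the block but yellow is not meant.

How it is judged (in metres and radians):
On the way, in this order (a step that is already met when the one before it is completed fails the run):
1. gear and pinion each fully home in its own pocket, hub up and let go, the block still in its slot (horizontal distance between gear and gear_pocket below 0.004 m and z of gear in the frame of gear_pocket between -0.003 and 0.002 m and angle between the z axis of each of gear, pinion and the z axis of jig, either way round below 0.1 rad and angle between each of gear, pinion's own z axis and vertical below 0.3 rad and horizontal distance between pinion and pinion_pocket below 0.004 m and z of pinion in the frame of pinion_pocket between -0.003 and 0.002 m and contact force between the fingers and gear below 0.1 N and contact force between the fingers and pinion below 0.1 N and z of each of block_gear_end, block_pinion_end in the frame of jig below 0.0145 m), for 0.2 s.
2. gear end of the block raised at least 4.5 mm in the slot while the pinion end is still down (less than 4 mm up) (z of block_gear_end in the frame of jig above 0.0165 m and z of block_pinion_end in the frame of jig below 0.016 m), for 0.05 s.
3. then the pinion end raised past level: about 2.5 mm or more higher than the gear end, which is still low in the slot (less than 19 mm up) (((z of block_pinion_end in the frame of jig above 0.0175 m and z of block_gear_end in the frame of jig below 0.017 m) or (z of block_pinion_end in the frame of jig above 0.0195 m and z of block_gear_end in the frame of jig below 0.019 m) or (z of block_pinion_end in the frame of jig above 0.0215 m and z of block_gear_end in the frame of jig below 0.021 m) or (z of block_pinion_end in the frame of jig above 0.0235 m and z of block_gear_end in the frame of jig below 0.023 m) or (z of block_pinion_end in the frame of jig above 0.0255 m and z of block_gear_end in the frame of jig below 0.025 m) or (z of block_pinion_end in the frame of jig above 0.0275 m and z of block_gear_end in the frame of jig below 0.027 m) or (z of block_pinion_end in the frame of jig above 0.0295 m and z of block_gear_end in the frame of jig below 0.029 m) or (z of block_pinion_end in the frame of jig above 0.0315 m and z of block_gear_end in the frame of jig below 0.031 m))), for 0.05 s.
At the end, for the whole second after the job is handed in: Block held still in the fingers, within 11 degrees of upright, clear of the jig, underside 40 to 110 mm above the bench, within 45 mm sideways of the jig's centre; jig flat on the bench; gear and pinion hub up in their own pockets (2 mm of the floor, 4 mm of centre), let go (horizontal distance between gear and gear_pocket below 0.004 m and z of gear in the frame of gear_pocket between -0.003 and 0.002 m and angle between the z axis of each of gear, pinion and the z axis of jig, either way round below 0.1 rad and angle between each of gear, pinion's own z axis and vertical below 0.3 rad and horizontal distance between pinion and pinion_pocket below 0.004 m and z of pinion in the frame of pinion_pocket between -0.003 and 0.002 m and contact force between the fingers and gear below 0.1 N and contact force between the fingers and pinion below 0.1 N and contact force between the fingers and block above 1 N and contact force between block and jig below 0.1 N and z of each of block_gear_end, block_pinion_end in the frame of jig above 0.04 m and z of block in the frame of jig below 0.11 m and angle between block's own z axis and vertical below 0.2 rad and horizontal distance between block and jig below 0.045 m and linear speed of block below 0.02 m/s and height (world z) of jig below 0.003 m and angle between jig's own z axis and vertical below 0.03 rad); the arm keeps its last pose, push and grip.
It fails at once if the jig is lifted off the bench: its middle by over 10 mm or tipped by over 4.5 degrees (height (world z) of jig above 0.01 m or angle between jig's own z axis and vertical above 0.08 rad).
It fails at once if the chuck, switch or bearing is moved by over 3 cm (distance of any of chuck, trigger_switch, bearing_b from where it was at the start of the episode above 0.03 m).
It also fails if it takes over 72 s, if anything falls off the work surface, if the arm or the gripper's body presses on something with over 40 N, if the wrist force passes 120 N, or if a joint passes its speed limit or range.

## Working session

There is one attempt and no reset: what is moved stays moved. The work goes in short steps, Python scripts to look and compute and a tool call to move; the robot and the scene stay as the last step left them, time stands still between calls to the robot, and variables do not carry over. Pictures are saved under pics/ and viewed, at most 10 in all, crops included, and the job is handed in when it is done.

Besides the shell and the picture viewer there is one more tool, called after "Emit:" as name([rows], argument=value, ...), one row to a line, values as JSON. apply_moves: Moves the arm, as the interface text tells. Its arguments: {"type":"object","properties":{"plan":{"type":"array","items":{"type":"array","items":{"type":"number"}}},"grip_force":{"type":"number"}},"required":["plan"]}

```bash
mkdir -p pics
cat > h.py <<'E'
import numpy as np, cv2
from workcell import r
from scipy.spatial.transform import Rotation as Ro
def f(p): return p["img"].shape[0]/2/np.tan(np.radians(p["vfov"])/2)
def ray(p,u,v,z):
    d=np.array([(u-p["cx"])/f(p),(v-p["cy"])/f(p),1.]); R=np.array(p["R"]);t=np.array(p["t"])
    c=-R.T@t; d=R.T@d
    return c+d*(z-c[2])/d[2]
def proj(p,X):
    c=np.array(p["R"])@np.array(X)+np.array(p["t"]); return np.array([f(p)*c[0]/c[2]+p["cx"],f(p)*c[1]/c[2]+p["cy"]])
def save(p,n): cv2.imwrite("pics/"+n,p["img"][:,:,::-1])
def tool(X,S=None):
    "shift in cm in tool axes from present pose to world X"
    s=S or r.observe(); return Ro.from_euler('xyz',s["ee_rot"],degrees=True).inv().apply(np.array(X)-s["position"])*100
E
python3 - <<'E'
from h import *
s=r.observe(); print({k:np.round(v,3) for k,v in s.items()}, r.tip_extent)
ps=[r.snapshot("scene"),r.snapshot("side")]
cv2.imwrite("pics/a.png",np.vstack([p["img"][:,:,::-1] for p in ps])[:, :, :] if 0 else cv2.resize(np.hstack([p["img"][:,:,::-1] for p in ps]),(800,300)))
p=ps[0]; save(p,"scene.png")
print("cam",-np.array(p["R"]).T@p["t"])
for n,z in [("gear",.009),("pinion",.012),("block",.04),("jig",.02),("chuck",.025),("trigger_switch",.01),("bearing_b",.004)]:
  for i,p in enumerate(ps):
    for d in r.search_frame(p,n):
        e=d["extent"]; print(n,i,round(d["confidence"],2),np.round(e),np.round(ray(p,(e[0]+e[2])/2,(e[1]+e[3])/2,z),3))
E
```

```text
{'time': np.float64(0.0), 'joints': array([-8.3165e+01,  1.1884e+01,  8.8407e+01,  1.0000e-03,  7.9841e+01,
       -8.6240e+00]), 'qd': array([-0.068, -0.074,  0.053,  0.046,  0.055, -0.084]), 'effort': array([ 2.0000e-03, -3.8303e+01, -2.9160e+01,  0.0000e+00,  1.0000e-02,
       -0.0000e+00]), 'position': array([ 0.153, -0.553,  0.223]), 'ee_rot': array([-1.7987e+02, -2.1000e-02,  1.5458e+01]), 'contact_force': array([ 0.576,  0.321, -1.005]), 'ft_torque': array([-0.012,  0.014,  0.019]), 'finger_force': np.float64(0.0), 'opening': np.float64(0.085)} 0.022
cam [-0.02119862  0.76339089  0.54843385]
gear 0 0.6 [340. 180. 352. 186.] [ 0.447 -0.27   0.009]
gear 1 0.54 [219. 308. 237. 325.] [ 0.351 -0.307  0.009]
pinion 0 0.31 [338. 180. 352. 184.] [ 0.452 -0.273  0.012]
pinion 1 0.41 [188. 148. 197. 151.] [0.469 0.31  0.012]
block 0 0.96 [308. 225. 323. 264.] [0.339 0.095 0.04 ]
block 0 0.68 [263. 191. 282. 222.] [0.508 0.015 0.04 ]
block 1 0.92 [222. 174. 243. 203.] [0.502 0.038 0.04 ]
block 1 0.88 [165. 182. 187. 212.] [0.349 0.067 0.04 ]
block 1 0.5 [191. 143. 196. 154.] [0.463 0.274 0.04 ]
jig 0 0.71 [238. 198. 299. 251.] [0.486 0.061 0.02 ]
jig 1 0.97 [192. 175. 274. 231.] [0.489 0.    0.02 ]
jig 1 0.64 [222. 177. 242. 202.] [0.507 0.057 0.02 ]
chuck 0 0.53 [133. 206. 156. 228.] [0.749 0.218 0.025]
chuck 1 0.45 [274. 131. 292. 151.] [0.757 0.215 0.025]
trigger_switch 0 0.53 [361. 191. 377. 206.] [ 0.353 -0.217  0.01 ]
trigger_switch 1 0.88 [206. 276. 223. 296.] [ 0.35  -0.224  0.01 ]
trigger_switch 1 0.2 [258. 286. 273. 301.] [ 0.446 -0.289  0.01 ]
bearing_b 0 0.3 [360. 188. 380. 206.] [ 0.359 -0.24   0.004]
bearing_b 1 0.46 [170. 174. 167. 182.] [0.358 0.203 0.004]
bearing_b 1 0.37 [259. 288. 277. 301.] [ 0.452 -0.29   0.004]
```

View pics/scene.png

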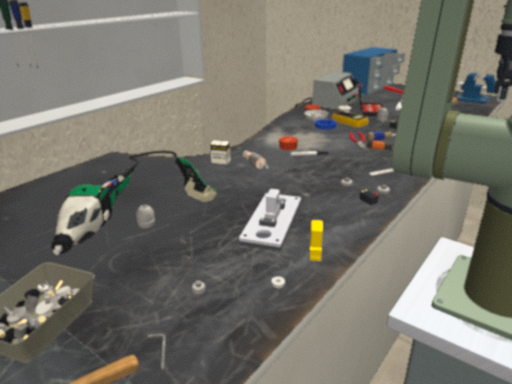

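The scene view shows the jig at about (270,220) with the grey block, the yellow decoy at (316,240), small wheels at (198,287), (278,281), (347,181) and (384,188), and the switch at (370,196).

Run:
```python
from h import *
p=r.snapshot("scene")
for u,v in [(198,287),(278,281),(347,181),(384,188),(264,235),(288,204)]: print(u,v,np.round(ray(p,u,v,.01),3))
q=r.snapshot("side"); im=q["img"][:,:,::-1]
cv2.imwrite("pics/side.png",cv2.resize(im[110:350,110:350],(600,600),interpolation=cv2.INTER_CUBIC))
for u,v in [(198,287),(278,281),(347,181),(384,188)]: print(proj(q,ray(p,u,v,.01)))
```

```text
198 287 [0.47  0.319 0.01 ]
278 281 [0.354 0.211 0.01 ]
347 181 [ 0.451 -0.283  0.01 ]
384 188 [ 0.346 -0.301  0.01 ]
264 235 [0.476 0.093 0.01 ]
288 204 [ 0.513 -0.066  0.01 ]
[191.70830758 148.51432553]
[165.99960621 175.50711634]
[266.29748343 290.35592905]
[225.18436837 314.82408692]
```

View pics/side.png

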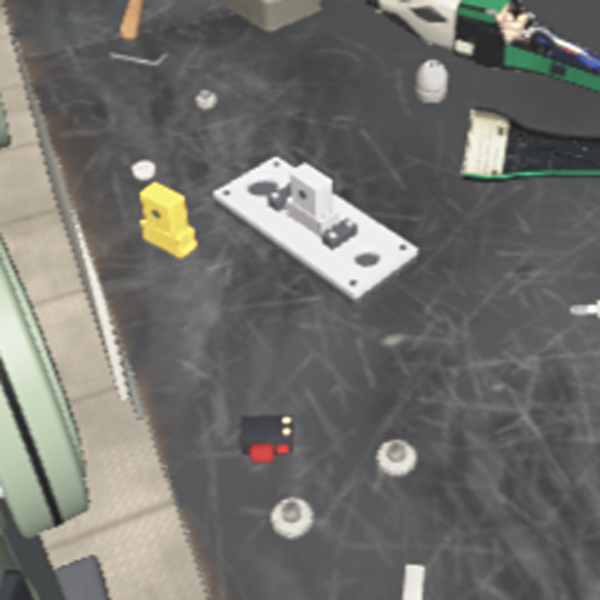

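The side view settles identities. The right-hand gears are at (395,457) and (292,517) in the crop, and the far one, world (0.45,-0.28), is the gear. The pinion is at (0.47,0.32) and the bearing at (0.35,0.21). The jig's larger pocket is on the +y side, with yaw about 13°. I'll approach the gear with the tool yaw turned to 103°.

Emit:
apply_moves([
  [1,7,-3.6,0,0,0,-10],
  [1,14,-7.2,0,0,0,-20],
  [1,21,-10.8,0,0,0,-30],
  [1,28,-14.4,0,0,0,-40],
  [1,35,-18,0,0,0,-50],
])

```text
time: 1.52
position: [0.3843, -0.341, 0.2248]
ee_rot: [179.9, 0.0, 65.8]
contact_force: [0.8, -1.3, -1.4]
opening: 0.0858
finger_force: 0.0
```

Run:
```python
from h import *
p=r.snapshot("wrist"); save(p,"w1.png")
s=r.observe(); print(s["time"],s["position"],s["ee_rot"])
print("cam",-np.array(p["R"]).T@p["t"])
for n,z in [("gear",.01)]:
    for d in r.search_frame(p,n):
        e=d["extent"]; print(n,round(d["confidence"],2),np.round(e),np.round(ray(p,(e[0]+e[2])/2,(e[1]+e[3])/2,z),4))
print(tool([.451,-.283,.15]))
```

```text
1.575 [ 0.3894721  -0.3349272   0.22477851] [179.82039733  -0.37462138  66.37960358]
cam [ 0.41646241 -0.27006445  0.3748063 ]
gear 0.75 [192. 123. 223. 156.] [ 0.352  -0.3045  0.01  ]
gear 0.61 [273.  68. 302. 103.] [ 0.4523 -0.2887  0.01  ]
[7.6129421  3.62966076 7.4895516 ]
```

View pics/w1.png

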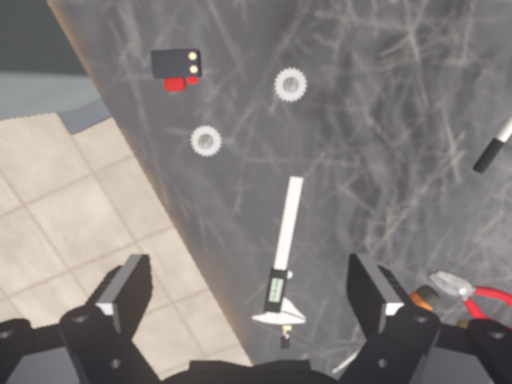

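The wrist view shows the target gear at (290,84), the look-alike at (206,141) and the switch at (176,65).

Emit:
apply_moves([
  [0.6,3,1.7,3,0,0,-10],
  [0.6,6,3.2,6,0,0,-20],
  [0.6,7.2,3.9,9.5,0,0,-30],
  [0.6,7.2,3.9,9.5,0,0,-37],
  [0.6,7.2,3.9,9.5,0,0,-37],
])

```text
time: 2.25
position: [0.448, -0.2934, 0.129]
ee_rot: [-180.0, -0.0, 102.3]
contact_force: [0.6, -0.3, 0.3]
opening: 0.0509
finger_force: 0.0
```

```bash
cat > m.py <<'E'
from h import *
import sys
def circ(p,z,u,v,rad,name):
    "rectify the plane at height z round (u,v) px guess; find circle"
    pass
p=r.snapshot("wrist"); save(p,sys.argv[1])
s=r.observe(); print(s["time"],s["position"],s["ee_rot"])
for a in sys.argv[2:]:
    n,z=a.split(":")
    for d in r.trace(p,n):
        m=d["pixels"].astype(np.uint8); 
        if m.sum()<20: continue
        c,_=max([(c,cv2.contourArea(c)) for c in cv2.findContours(m,0,2)[0]],key=lambda t:t[1])
        c=cv2.convexHull(c)[:,0,:]
        w=np.array([ray(p,u,v,float(z))[:2] for u,v in c.astype(float)]).astype(np.float32)
        (x,y),rr=cv2.minEnclosingCircle(w*1000); e=d["extent"]
        print(n,round(d["confidence"],2),np.round(e),"circle mm",round(x,1),round(y,1),round(rr,1),"bbox",np.round(ray(p,(e[0]+e[2])/2,(e[1]+e[3])/2,float(z))[:2]*1000,1))
E
python3 m.py w2.png gear:.006
```

```text
2.3 [ 0.44827279 -0.29386612  0.1296606 ] [1.79994648e+02 3.43755926e-02 1.02274900e+02]
gear 0.84 [239. 158. 275. 198.] circle mm 455.3 -289.0 17.6 bbox [ 454.1 -289.9]
gear 0.81 [110. 147. 155. 189.] circle mm 349.9 -304.7 18.0 bbox [ 350.9 -303.9]
```

View pics/w2.png

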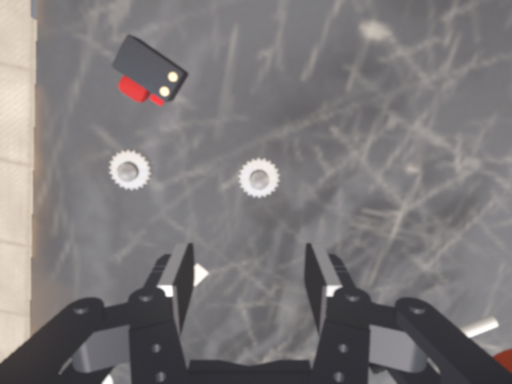

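The gear's tooth ring is centred at (259,178), world about (455.3,-289.0) mm; the look-alike is at (130,170) and the switch at (148,70). Going down on the hub.

Emit:
apply_moves([
  [0.4,0.3,0.8,4,0,0,0],
  [0.4,0.3,0.8,7.5,0,0,0],
  [0.4,0.3,0.8,9,0,0,0],
  [0.4,0.3,0.8,9.6,0,0,0],
  [0.4,0.3,0.8,9.6,0,0,0],
], grip_force=30)

```text
time: 2.98
position: [0.4561, -0.2892, 0.0343]
ee_rot: [179.9, 0.1, 102.4]
contact_force: [0.0, 0.2, 0.0]
opening: 0.0341
finger_force: 0.0
```

Emit:
apply_moves([
  [0.0,0,0,0,0,0,0],
  [0,0,0,0,0,0,0],
  [0,0,0,0,0,0,0],
  [0,0,0,0,0,0,0],
])

```text
time: 3.48
position: [0.4556, -0.2885, 0.0337]
ee_rot: [180.0, 0.0, 102.5]
contact_force: [1.0, -0.5, -0.4]
opening: -0.0001
finger_force: 0.0
```

```bash
python3 m.py w3.png gear:.006; python3 -c "
import cv2;cv2.imwrite('pics/w3c.png',cv2.resize(cv2.imread('pics/w3.png')[130:384,120:420],(720,600),interpolation=2))"
```

```text
3.525 [ 0.45559391 -0.2884504   0.03360442] [1.79992661e+02 8.00378276e-03 1.02458582e+02]
gear 0.76 [ 26. 186.  96. 246.] circle mm 349.9 -304.5 19.4 bbox [ 350.1 -305.4]
gear 0.68 [218. 198. 276. 251.] circle mm 454.8 -288.6 18.0 bbox [ 454.3 -288.1]
```

View pics/w3c.png

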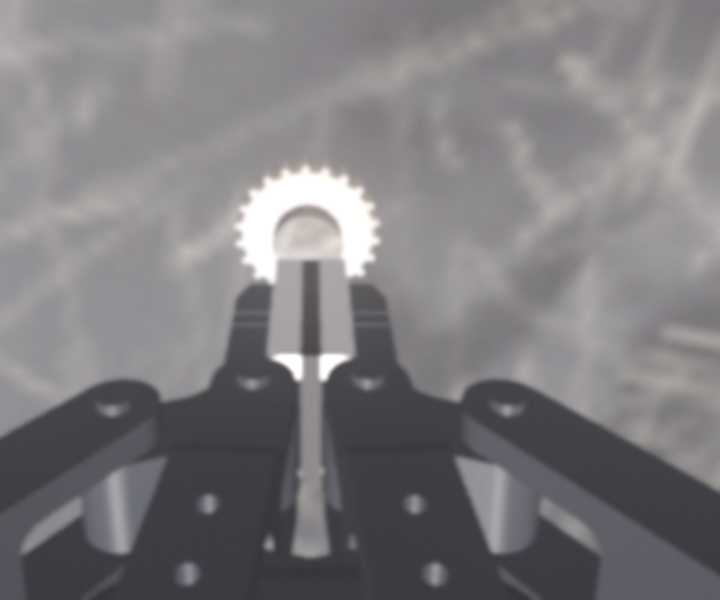

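The fingers closed just above the hub: the fingertip edge is at crop row 260 (picture row 240) and the hub is still untouched in front of and beneath it. I'll work out the real tip height.

Run:
```python
from h import *
p=r.snapshot("wrist"); s=r.observe(); Rt=Ro.from_euler('xyz',s["ee_rot"],degrees=True)
for x in (-.011,0,.011):
  for z in (.0,.009,.015,.022): print(x,z,np.round(proj(p,np.array(s["position"])+Rt.apply([x,0,z])),1))
print("hubtop front/centre",proj(p,[.4551,-.2885+.008,.017]),proj(p,[.4551,-.2885,.017]),proj(p,[.4551,-.2885,.006]))
print(p["cx"],p["cy"],f(p))
```

```text
-0.011 0.0 [249. 268.]
-0.011 0.009 [249.  259.2]
-0.011 0.015 [249.  253.7]
-0.011 0.022 [249.  247.8]
0 0.0 [249.  248.4]
0 0.009 [249.  240.3]
0 0.015 [249.  235.4]
0 0.022 [249. 230.]
0.011 0.0 [248.9 227.9]
0.011 0.009 [248.9 220.7]
0.011 0.015 [248.9 216.3]
0.011 0.022 [248.9 211.5]
hubtop front/centre [251.30373139 220.78688546] [248.0969137 234.1514059] [248.14363223 225.96076105]
249.07903781755243 191.37535683604955 336.88198957763956
```

The predicted tip row (211) does not match the seen row (240), so I'll settle the tip height by touch with a gentle closed-finger probe.

Emit:
apply_moves([
  [0,0,0,0.15,0,0,0],
  [0,0,0,0.3,0,0,0],
  [0,0,0,0.3,0,0,0],
])

```text
time: 4.0
position: [0.4554, -0.2883, 0.0302]
ee_rot: [-180.0, -0.0, 102.5]
contact_force: [0.3, -0.5, -0.3]
opening: 0.0001
finger_force: 0.0
```

Emit:
apply_moves([
  [0,0,0,0.15,0,0,0],
  [0,0,0,0.3,0,0,0],
  [0,0,0,0.45,0,0,0],
  [0,0,0,0.6,0,0,0],
  [0,0,0,0.6,0,0,0],
])

```text
time: 4.62
position: [0.4554, -0.2883, 0.0243]
ee_rot: [-180.0, -0.0, 102.5]
contact_force: [0.1, -0.1, -0.7]
opening: 0.0002
finger_force: 0.0
```

Run:
```python
from h import *
a=r.snapshot("side"); b=r.snapshot("wrist"); s=r.observe(); print(s["position"],s["contact_force"],s["finger_force"],s["joints"])
c=proj(a,s["position"]).astype(int); print(c)
A=a["img"][c[1]-60:c[1]+60,c[0]-50:c[0]+50,::-1]
B=b["img"][150:330,174:324,::-1]
cv2.imwrite("pics/d.png",np.hstack([cv2.resize(A,(400,480),interpolation=2),cv2.resize(B,(400,480),interpolation=2)]))
T=np.array(s["position"]); print("tcp,tip in A", (proj(a,T)-c+[50,60])*4,(proj(a,T-[0,0,.022])-c+[50,60])*4)
```

```text
[ 0.45555251 -0.28839587  0.02445713] [-0.19352182 -1.03584713 -0.02178846] 0.0 [-4.15375308e+01  2.20164788e+01  1.01964077e+02  2.38354460e-03
  5.60241517e+01 -5.39964846e+01]
[269 287]
tcp,tip in A [201.92460701 242.35246199] [200.62712722 265.89897756]
```

View pics/d.png

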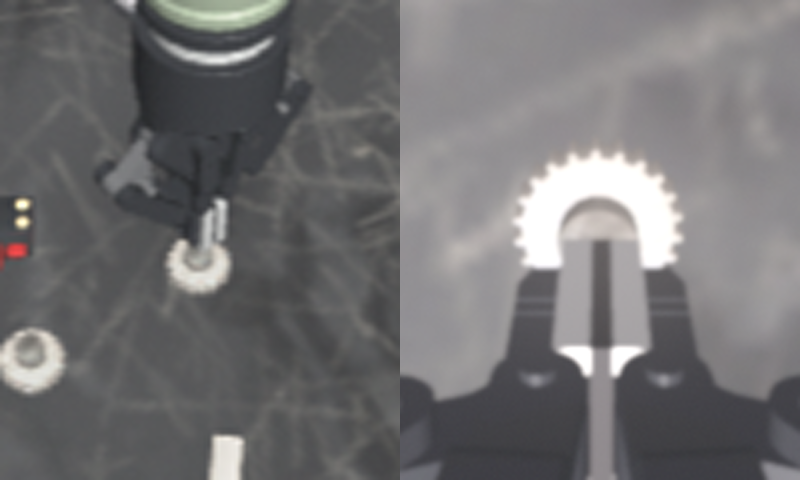

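Side crop: the fingertip ends at about (200,262), right above the gear's hub. Wrist crop: the tip edge is at row 240, over half of the hub. Contact is still nil, so I'll keep probing down.

Emit:
apply_moves([
  [0,0,0,0.1,0,0,0],
  [0,0,0,0.2,0,0,0],
  [0,0,0,0.3,0,0,0],
  [0,0,0,0.4,0,0,0],
  [0,0,0,0.4,0,0,0],
])

```text
time: 5.35
position: [0.4555, -0.2884, 0.0203]
ee_rot: [-180.0, -0.0, 102.5]
contact_force: [0.4, 0.8, -0.2]
opening: -0.0
finger_force: 0.0
```

Emit:
apply_moves([
  [0,0,0,0.1,0,0,0],
  [0,0,0,0.2,0,0,0],
  [0,0,0,0.3,0,0,0],
  [0,0,0,0.4,0,0,0],
  [0,0,0,0.4,0,0,0],
])

```text
time: 5.98
position: [0.4555, -0.2883, 0.0163]
ee_rot: [-180.0, -0.0, 102.5]
contact_force: [-0.1, 0.2, 1.0]
opening: -0.0002
finger_force: 0.0
```

Run:
```python
from h import *
a=r.snapshot("side"); b=r.snapshot("wrist"); s=r.observe(); print(s["position"],s["contact_force"],s["effort"],s["joints"])
c=np.array([269,287])
A=a["img"][c[1]-30:c[1]+30,c[0]-25:c[0]+25,::-1]
B=b["img"][150:330,174:324,::-1]
cv2.imwrite("pics/e.png",np.hstack([cv2.resize(A,(400,480),interpolation=2),cv2.resize(B,(400,480),interpolation=2)]))
for z in (.017,.009,0): print((proj(a,[.4551,-.2885,z])-c+[25,30])*8)
```

```text
[ 0.45554346 -0.28841593  0.0164638 ] [ 0.19036096 -0.49908533 -0.14639455] [ 1.09739893e-03 -3.90219569e+01 -2.18406987e+01 -2.05602341e-04
  3.15104749e-03  1.47711125e-05] [-4.15397623e+01  2.27887311e+01  1.02094888e+02  2.34736918e-03
  5.51194786e+01 -5.39966727e+01]
[201.65210898 261.72515617]
[200.71712866 278.83559003]
[199.67911814 297.83150872]
```

View pics/e.png

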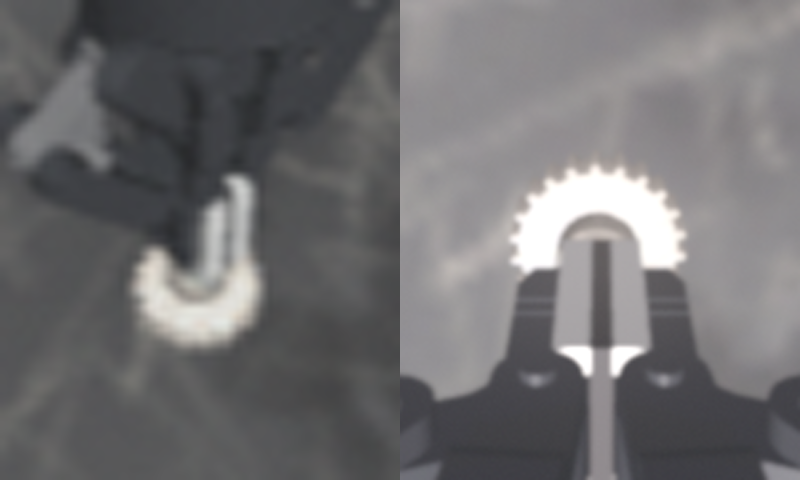

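The side crop shows the closed fingertips at (212,280), just above the hub; the wrist crop shows the tip edge still behind the hub's front. I'll continue the probe.

Emit:
apply_moves([
  [0,0,0,0.1,0,0,0],
  [0,0,0,0.2,0,0,0],
  [0,0,0,0.3,0,0,0],
  [0,0,0,0.3,0,0,0],
])

```text
time: 6.58
position: [0.4554, -0.2883, 0.0133]
ee_rot: [-180.0, -0.0, 102.5]
contact_force: [0.4, -0.4, 0.1]
opening: 0.0002
finger_force: 0.0
```

Emit:
apply_moves([
  [0,0,0,0.12,0,0,0],
  [0,0,0,0.24,0,0,0],
  [0,0,0,0.36,0,0,0],
  [0,0,0,0.5,0,0,0],
  [0,0,0,0.5,0,0,0],
])

```text
time: 7.2
position: [0.4556, -0.2885, 0.0103]
ee_rot: [-180.0, -0.0, 102.5]
contact_force: [-4.5, 3.3, 12.3]
opening: 0.0002
finger_force: 6.7
```

```bash
python3 m.py w4.png gear:.006
python3 - <<'E'
from h import *
s=r.observe(); print({k:np.round(v,3) for k,v in s.items()})
E
```

```text
7.25 [ 0.45559783 -0.28844198  0.01030641] [-1.79969862e+02 -2.40316837e-02  1.02473562e+02]
gear 0.57 [  1. 198.  76. 266.] circle mm 350.2 -304.9 19.9 bbox [ 351.3 -304.5]
gear 0.56 [214. 213. 278. 254.] circle mm 454.9 -288.0 17.6 bbox [ 453.  -282.9]
{'time': np.float64(7.3), 'joints': array([-4.15300e+01,  2.34150e+01,  1.02147e+02, -1.40000e-02,
        5.44700e+01, -5.39970e+01]), 'qd': array([ 0.045, -0.077,  0.03 ,  0.077, -0.034,  0.062]), 'effort': array([-2.8400e-01, -3.3614e+01, -2.0577e+01,  8.3000e-02, -1.6670e+00,
       -1.0000e-03]), 'position': array([ 0.456, -0.288,  0.01 ]), 'ee_rot': array([-1.79972e+02, -1.90000e-02,  1.02475e+02]), 'contact_force': array([-4.447,  2.833, 13.437]), 'ft_torque': array([ 0.604,  0.665, -0.051]), 'finger_force': np.float64(6.591), 'opening': np.float64(0.0)}
```

Contact came at TCP z = 10.3 mm on the hub top (17 mm), so the shut fingertips really stand about 7 mm *behind* the reported TCP, not 22 mm ahead. I'll use that from now on.

Emit:
apply_moves([
  [0.4,0,0,-1.5,0,0,0],
  [0.4,0,0,-1.5,0,0,0],
  [0.4,0,0,-1.0,0,0,0],
  [0.4,0,0,0.0,0,0,0],
  [0.4,0,0,0.5,0,0,0],
])

```text
time: 7.92
position: [0.4546, -0.2876, 0.0018]
ee_rot: [-179.9, -0.1, 102.5]
contact_force: [-0.3, -0.1, -0.2]
opening: 0.0341
finger_force: 0.0
```

Emit:
apply_moves([
  [0.4,0,0,0,0,0,0],
  [0.0,0,0,0,0,0,0],
  [0,0,0,0,0,0,0],
  [0,0,0,0,0,0,0],
  [0,0,0,0,0,0,0],
])

```text
time: 8.55
position: [0.4556, -0.2885, 0.0036]
ee_rot: [180.0, 0.0, 102.5]
contact_force: [0.4, 0.0, -0.9]
opening: 0.0136
finger_force: 29.2
```

Emit:
apply_moves([
  [0,0,0,-1,0,0,0],
  [0,0,0,-3,0,0,0],
  [0,0,0,-7,0,0,0],
  [0,0,0,-10,0,0,0],
  [0,0,0,-10,0,0,0],
])

```text
time: 9.18
position: [0.4578, -0.2904, 0.1073]
ee_rot: [179.7, 0.4, 102.5]
contact_force: [0.6, -0.2, -1.4]
opening: 0.0134
finger_force: 29.3
```

Run:
```python
from h import *
a=r.snapshot("side"); b=r.snapshot("wrist"); s=r.observe(); print(s["position"],s["opening"],s["finger_force"],s["contact_force"])
c=proj(a,s["position"]).astype(int)
A=a["img"][c[1]-30:c[1]+30,c[0]-25:c[0]+25,::-1]
B=b["img"][150:330,174:324,::-1]
cv2.imwrite("pics/g.png",np.hstack([cv2.resize(A,(400,480),interpolation=2),cv2.resize(B,(400,480),interpolation=2)]))
for q in(a,b):
  for d in r.search_frame(q,"gear"): print(d["confidence"],d["extent"])
T=np.array(s["position"])
for z in (-.03,-.015,0,.015): print(z,(proj(a,T+[0,0,z])-c+[25,30])*8,proj(b,T+[0,0,z]))
```

```text
[ 0.45539025 -0.28828972  0.10355054] 0.013886502174961365 29.27768111228943 [ 0.08240948  0.28497619 -0.62693586]
0.45 [220.9, 311.4, 234.9, 326.2]
0.8 [84.9, 155.3, 132.7, 204.7]
0.61 [213.9, 214.3, 282.5, 286.3]
-0.03 [201.24250315 317.3933155 ] [247.42105584 221.28331841]
-0.015 [203.20551545 281.60136081] [247.35924405 232.17997439]
0 [205.21807313 244.90603642] [247.28691272 244.93109507]
0.015 [207.28207591 207.27270436] [247.20112666 260.05411846]
```

View pics/g.png

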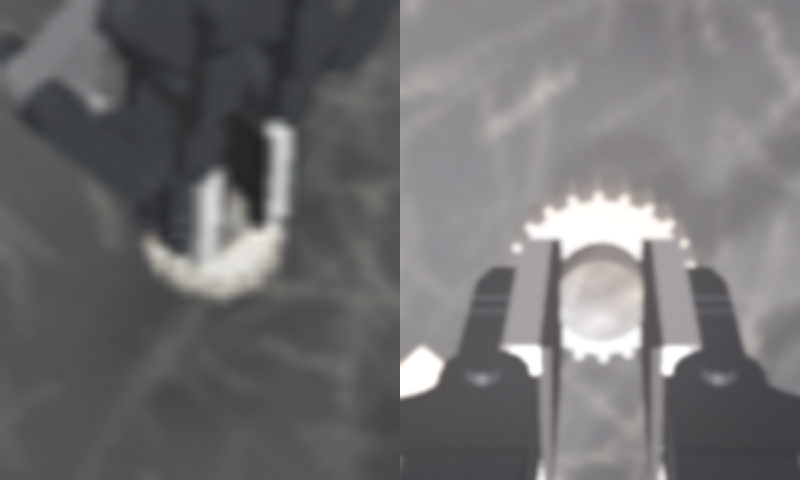

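The gear is held squarely by the hub: side crop (215,260), wrist crop hub at (600,295). Now to view the jig from above its pinion end.

Emit:
apply_moves([
  [0,4,1.9,-3,0,0,0],
  [0,9,4.3,-4.7,0,0,0],
  [0,14,6.5,-4.7,0,0,0],
  [0,18.4,8.7,-4.7,0,0,0],
  [0,18.4,8.7,-4.7,0,0,0],
])

```text
time: 10.0
position: [0.4999, -0.0866, 0.1488]
ee_rot: [-179.8, -0.1, 102.8]
contact_force: [-0.3, -1.2, -1.0]
opening: 0.0136
finger_force: 29.4
```

Run:
```python
from h import *
p=r.snapshot("wrist"); save(p,"w5.png"); s=r.observe(); print(s["position"],s["ee_rot"],s["opening"])
for n,z in [("jig",.02),("block",.08),("gear_pocket",.02),("pinion_pocket",.02)]:
  for d in r.trace(p,n):
    m=d["pixels"].astype(np.uint8); cs=max(cv2.findContours(m,0,2)[0],key=cv2.contourArea)
    print(n,round(d["confidence"],2),np.round(d["extent"]),m.sum())
    if n=="jig":
        w=np.array([ray(p,u,v,z)[:2]*1000 for u,v in cs[:,0,:].astype(float)],np.float32)
        print(cv2.minAreaRect(w))
    if n=="block" : print(np.round(ray(p,(d["extent"][0]+d["extent"][2])/2,(d["extent"][1]+d["extent"][3])/2,z),3))
```

```text
[ 0.49989813 -0.08839977  0.14893409] [-1.79836839e+02 -7.45677408e-02  1.02654978e+02] 0.01360640483678806
jig 0.85 [212.   2. 353. 199.] 19304
((516.7721557617188, -15.053199768066406), (96.64702606201172, 155.65969848632812), 20.65460777282715)
jig 0.69 [267.   0. 318.  88.] 3853
((507.6135559082031, 25.229171752929688), (36.06306457519531, 61.90653991699219), 21.04526710510254)
block 0.64 [266.   0. 318.  86.] 3941
[0.503 0.017 0.08 ]
gear_pocket 0.56 [213.   0. 353. 199.] 19397
pinion_pocket 0.59 [214.   0. 356. 199.] 19155
```

View pics/w5.png

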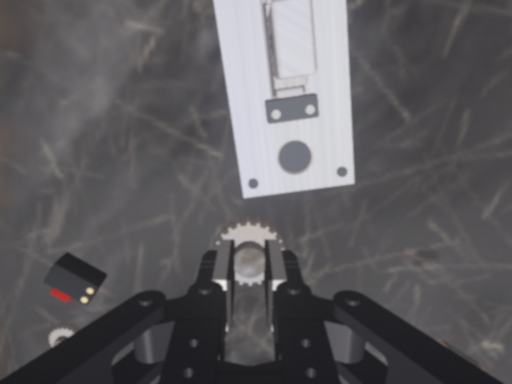

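The jig fills the upper part, with its pinion pocket at (295,157), post screws at (275,115) and (310,110), near corners at (243,198) and (354,183), and the block head at (293,40). The held gear is at (250,250) and the switch at (75,280). I'll fit the pocket numerically in a rectified view.

```bash
cat >> h.py <<'E'
def rect(p,c,yaw,z,half=.03,s=4):
    "top view at height z round c, rows/cols along jig y(up)/x, s px/mm"
    n=int(half*2000*s); g=(np.arange(n)-n/2+.5)/s/1000
    gx,gy=np.meshgrid(g,-g); k=np.radians(yaw)
    X=c[0]+gx*np.cos(k)-gy*np.sin(k); Y=c[1]+gx*np.sin(k)+gy*np.cos(k)
    R=np.array(p["R"]);C=np.einsum('ij,jhw->ihw',R,np.stack([X,Y,np.full_like(X,z)]))+np.array(p["t"])[:,None,None]
    return cv2.remap(p["img"],(f(p)*C[0]/C[2]+p["cx"]).astype(np.float32),(f(p)*C[1]/C[2]+p["cy"]).astype(np.float32),1),X,Y
def pocket(p,c,yaw,rad,z=.02):
    im,X,Y=rect(p,c,yaw,z); g=cv2.GaussianBlur(cv2.cvtColor(im,7),(5,5),0)
    t,b=cv2.threshold(g,0,255,cv2.THRESH_BINARY_INV|cv2.THRESH_OTSU)
    out=[]
    for q in cv2.findContours(b,cv2.RETR_LIST,2)[0]:
        a=cv2.contourArea(q)/16
        if .5<a/(np.pi*rad**2)<1.6:
            (u,v),ax,an=cv2.fitEllipse(q); i,j=int(round(v)),int(round(u))
            if 0<=i<len(X) and 0<=j<len(X): out.append((np.round([X[i,j]*1000,Y[i,j]*1000],1),"r",np.round(np.array(ax)/8,1),"area",round(a)))
    return t,out
E
python3 - <<'E'
from h import *
p=r.snapshot("wrist")
c=ray(p,295,157,.02); print(c,proj(p,c)); print(pocket(p,c,20.65,14))
d=r.trace(p,"jig")[0]; m=d["pixels"].astype(np.uint8); cs=max(cv2.findContours(m,0,2)[0],key=cv2.contourArea)[:,0,:]
w=np.array([ray(p,u,v,.02)[:2]*1000 for u,v in cs.astype(float)])
k=np.radians(20.65); l=(w-c[:2]*1000)@np.array([[np.cos(k),-np.sin(k)],[np.sin(k),np.cos(k)]])
for sgn in(-1,1):
    q=l[(np.sign(l[:,0])==sgn)&(abs(l[:,0])>40)&(l[:,1]>-20)&(l[:,1]<90)]; a=np.polyfit(q[:,1],q[:,0],1); print("edge",sgn,a, "yaw",20.65-np.degrees(np.arctan(a[0])),len(q))
q=l[(l[:,1]<-20)&(abs(l[:,0])<40)];a=np.polyfit(q[:,0],q[:,1],1);print("end",a,"yaw",20.65+np.degrees(np.arctan(a[0])))
E
```

```text
[ 0.53421932 -0.0647232   0.02      ] [295. 157.]
(164.0, [(array([532.7, -59.6]), 'r', array([13.7, 14.1]), 'area', 605)])
edge -1 [-9.64765449e-04 -4.68335065e+01] yaw 20.705276971320878 42
edge 1 [-3.59980848e-03  4.90244774e+01] yaw 20.85625294199159 21
end [-4.44773338e-03 -2.46146328e+01] yaw 20.395165329105346
```

Emit:
apply_moves([
  [0,5,0.8,-1,0,0,-4],
  [0,10,1.6,-1,0,0,-8],
  [0,13.5,2.2,-1,0,0,-8],
  [0,13.5,2.2,-1,0,0,-8],
  [0,13.5,2.2,-1,0,0,-8],
])

```text
time: 10.98
position: [0.4933, 0.0456, 0.1605]
ee_rot: [-180.0, 0.0, 110.4]
contact_force: [0.3, -0.1, -0.7]
opening: 0.0139
finger_force: 29.4
```

Run:
```python
from h import *
p=r.snapshot("wrist"); s=r.observe(); print(s["position"],s["ee_rot"],s["opening"])
c=np.array([.4726,.0994,.02]); print(proj(p,c),pocket(p,c,20.7,18.5))
t,o=pocket(p,c,20.7,18.5)
for q in o[:1]:
    P=np.array([*q[0]/1000,.06]); print(np.round(tool(P+[.0005,0,0]),2))
    v=q[0]-[532.7,-59.6]; print("dist",np.linalg.norm(v),"yaw",np.degrees(np.arctan2(v[1],v[0]))-90)
save(p,"w6.png")
```

```text
[0.49338934 0.04538316 0.16050056] [-1.79996239e+02  2.89843092e-02  1.10375975e+02] 0.013393267667250968
[248.16822692 108.39825491] (166.0, [(array([472.8,  99.3]), 'r', array([18.3, 18.5]), 'area', 1068)])
[ 5.760e+00 -1.000e-02  1.005e+01]
dist 169.81525255406243 yaw 20.65476967132055
```

Emit:
apply_moves([
  [0,5.8,0,0,0,0,0],
  [0,5.8,0,5,0,0,0],
  [0,5.8,0,10,0,0,0],
  [0,5.8,0,12,0,0,0],
  [0,5.8,0,12,0,0,0],
])

```text
time: 11.65
position: [0.4713, 0.0997, 0.0386]
ee_rot: [-179.7, -0.1, 110.3]
contact_force: [-0.0, -0.2, -0.3]
opening: 0.0138
finger_force: 29.4
```

Run:
```python
from h import *
print(np.round(tool([.4732,.0993,.0160]),2), r.observe()["position"])
```

```text
[-0.1   0.18  2.26] [0.47125244 0.09965424 0.0386419 ]
```

Emit:
apply_moves([
  [0,0,0,0.9,0,0,0],
  [0,0,0,1.4,0,0,0],
  [0,0,0,1.4,0,0,0],
  [0,0,0,1.4,0,0,0],
])

```text
time: 12.15
position: [0.4733, 0.101, 0.027]
ee_rot: [179.9, 0.0, 110.5]
contact_force: [-0.0, 0.2, 0.0]
opening: 0.0138
finger_force: 29.4
```

Run:
```python
from h import *
print(np.round(tool([.4732,.0993,.0160]),2), r.observe()["position"])
```

```text
[-0.15 -0.07  1.1 ] [0.47333451 0.10095027 0.02697411]
```

Emit:
apply_moves([
  [0,-0.1,0,0.3,0,0,0],
  [0,-0.1,0,0.6,0,0,0],
  [0,-0.1,0,0.9,0,0,0],
  [0,-0.1,0,1.1,0,0,0],
  [0,-0.1,0,1.1,0,0,0],
])

```text
time: 12.78
position: [0.473, 0.1, 0.0155]
ee_rot: [-180.0, -0.0, 110.5]
contact_force: [-1.7, -0.6, 1.8]
opening: 0.0134
finger_force: 29.6
```

It reached floor depth with only about 2 N. Releasing.

Emit:
apply_moves([
  [0.4,0,0,0,0,0,0],
  [0.4,0,0,0,0,0,0],
  [0.4,0,0,0,0,0,0],
  [0.4,0,0,-3,0,0,0],
  [0.4,0,0,-8,0,0,0],
])

```text
time: 13.4
position: [0.4711, 0.0999, 0.0944]
ee_rot: [-179.7, -0.1, 110.5]
contact_force: [0.6, 0.4, 0.8]
opening: 0.0343
finger_force: 0.0
```

Emit:
apply_moves([
  [0.4,5,1,-4,0,0,0],
  [0.4,10,2,-5,0,0,0],
  [0.4,15,4,-5,0,0,0],
  [0.4,16,4,-5,0,0,0],
  [0.4,16,4,-5,0,0,0],
])

```text
time: 14.02
position: [0.4541, 0.2639, 0.145]
ee_rot: [-179.9, 0.0, 110.6]
contact_force: [-0.1, -1.1, -0.7]
opening: 0.0341
finger_force: 0.0
```

```bash
python3 m.py w7.png pinion:.006 gear:.019
```

```text
14.075 [0.45430979 0.26315123 0.14492827] [-1.79920624e+02  3.95660337e-02  1.10475243e+02]
pinion 0.95 [277. 112. 306. 143.] circle mm 471.9 314.6 13.1 bbox [473.1 315.7]
gear 0.61 [200. 317. 223. 349.] circle mm 474.3 101.0 17.9 bbox [474.6 102.2]
```

Emit:
apply_moves([
  [0.4,3,2,2,0,0,0],
  [0.4,4.2,3.5,3.5,0,0,0],
  [0.4,4.2,3.5,3.5,0,0,0],
  [0.4,4.2,3.5,3.5,0,0,0],
])

```text
time: 14.68
position: [0.473, 0.3142, 0.1106]
ee_rot: [-180.0, 0.0, 110.4]
contact_force: [0.5, -0.0, 0.3]
opening: 0.0339
finger_force: 0.0
```

```bash
python3 m.py w8.png pinion:.008
python3 - <<'E'
from h import *
p=r.snapshot("wrist"); c=np.array([.472,.315]); print(pocket(p,c,20,12.5,.012)) 
im,X,Y=rect(p,c,20,.012); g=cv2.cvtColor(im,7); 
m=cv2.threshold(g,0,255,cv2.THRESH_OTSU)[1]; i,j=np.nonzero(m); print(len(i)/16, X[i,j].mean(),Y[i,j].mean())
q=max(cv2.findContours(m,0,2)[0],key=cv2.contourArea); (u,v),rr=cv2.minEnclosingCircle(q); print(X[int(v),int(u)],Y[int(v),int(u)],rr/4)
E
```

```text
14.725 [0.47317286 0.31436994 0.11098747] [1.79986202e+02 1.49510925e-02 1.10381153e+02]
pinion 0.68 [235. 172. 264. 203.] circle mm 471.5 315.1 12.9 bbox [473.2 314.4]
(196.0, [(array([471.6, 315. ]), 'r', array([12.4, 12.4]), 'area', 482)])
456.3125 0.4716106185458345 0.3147563373723801
0.47136993959409307 0.3149036989880197 12.790254592895508
```

Emit:
apply_moves([
  [0.4,0.1,-0.1,4,0,0,0],
  [0.4,0.1,-0.1,7.5,0,0,0],
  [0.4,0.1,-0.1,9.5,0,0,0],
  [0.4,0.1,-0.1,10.4,0,0,0],
  [0.4,0.1,-0.1,10.4,0,0,0],
])

```text
time: 15.45
position: [0.4717, 0.3158, 0.0066]
ee_rot: [-180.0, 0.0, 110.4]
contact_force: [-0.0, -0.4, -0.2]
opening: 0.0342
finger_force: 0.0
```

Emit:
apply_moves([
  [0.4,0,0,0,0,0,0],
  [0.0,0,0,0,0,0,0],
  [0,0,0,0,0,0,0],
  [0,0,0,0,0,0,0],
  [0,0,0,0,0,0,0],
])

```text
time: 16.08
position: [0.4725, 0.3165, 0.0076]
ee_rot: [179.9, -0.0, 110.5]
contact_force: [-0.9, -0.5, 5.8]
opening: 0.0094
finger_force: 29.5
```

Emit:
apply_moves([
  [0,0,0,-4,0,0,0],
  [0,-2,0,-9,0,0,0],
  [0,-7,-1,-13,0,0,0],
  [0,-13,-2,-13,0,0,0],
  [0,-19,-3,-13,0,0,0],
])

```text
time: 16.7
position: [0.5105, 0.1261, 0.1374]
ee_rot: [179.9, 0.0, 110.5]
contact_force: [0.5, 0.5, -0.4]
opening: 0.0092
finger_force: 29.3
```

Emit:
apply_moves([
  [0,-6,-1,0,0,0,0],
  [0,-12,-2,0,0,0,0],
  [0,-18,-3.3,0,0,0,0],
  [0,-24,-4.4,0,0,0,0],
  [0,-24.2,-4.4,0,0,0,0],
])

```text
time: 17.32
position: [0.5538, -0.119, 0.1365]
ee_rot: [180.0, 0.1, 110.1]
contact_force: [-0.1, 0.7, -0.5]
opening: 0.0095
finger_force: 29.3
```

Emit:
apply_moves([
  [0,0,0,0,0,0,0],
  [0,0,0,0,0,0,0],
])

```text
time: 17.58
position: [0.5528, -0.113, 0.1361]
ee_rot: [-180.0, -0.1, 110.6]
contact_force: [-0.1, 0.6, -0.3]
opening: 0.0093
finger_force: 29.3
```

Run:
```python
from h import *
p=r.snapshot("wrist"); save(p,"w9.png"); s=r.observe(); print(s["position"],s["ee_rot"],s["opening"])
c=np.array([.5327,-.0596,.02]); print(pocket(p,c,20.65,14))
c2=np.array([.4728,.0993,.02]);print(proj(p,c2),proj(p,c))
# held pinion: body teeth top plane z = tcp -.0076+.012
zp=s["position"][2]-.0076+.012
for d in r.trace(p,"pinion"):
    e=d["extent"]; print(d["confidence"],np.round(e))
print("expect",proj(p,[s["position"][0],s["position"][1],zp]))
print(np.round(tool([.5332,-.0596,.0196]),2))
```

```text
[ 0.55290454 -0.112929    0.13618178] [-1.79971117e+02 -4.55619538e-02  1.10577448e+02] 0.00927275751895956
(168.0, [(array([532.9, -59.7]), 'r', array([13.9, 14.1]), 'area', 617)])
[ 248.36459114 -169.98600092] [249.06761141 111.66523307]
0.89 [229. 220. 272. 278.]
expect [249.45277897 252.71416138]
[ 5.69  0.03 11.67]
```

The pinion pocket reads (532.9,-59.7), agreeing with the first reading. Placing.

Emit:
apply_moves([
  [0,5.65,0,0,0,0,0],
  [0,5.65,0,4,0,0,0],
  [0,5.65,0,8,0,0,0],
  [0,5.65,0,10,0,0,0],
  [0,5.65,0,10,0,0,0],
])

```text
time: 18.3
position: [0.5315, -0.0601, 0.0347]
ee_rot: [-179.8, -0.2, 110.6]
contact_force: [0.5, -0.1, -0.3]
opening: 0.0093
finger_force: 29.3
```

Emit:
apply_moves([
  [0,0,0,0.4,0,0,0],
  [0,0,0,0.4,0,0,0],
])

```text
time: 18.55
position: [0.5344, -0.0617, 0.0335]
ee_rot: [179.9, 0.1, 110.5]
contact_force: [-0.4, -0.6, -0.1]
opening: 0.0091
finger_force: 29.3
```

Run:
```python
from h import *
print(np.round(tool([.5332,-.0597,.0196]),2), r.observe()["position"])
```

```text
[ 0.23 -0.05  1.39] [ 0.53444661 -0.06167109  0.03353816]
```

Emit:
apply_moves([
  [0,0.1,0,0.4,0,0,0],
  [0,0.1,0,0.4,0,0,0],
  [0,0.1,0,0.4,0,0,0],
])

```text
time: 18.92
position: [0.5332, -0.0608, 0.0286]
ee_rot: [180.0, 0.0, 110.5]
contact_force: [0.1, -0.3, 0.1]
opening: 0.0094
finger_force: 29.3
```

Run:
```python
from h import *
print(np.round(tool([.5332,-.0597,.0196]),2), r.observe()["position"])
```

```text
[0.1  0.03 0.9 ] [ 0.53323442 -0.06078821  0.02860505]
```

Emit:
apply_moves([
  [0,0.08,0,0.3,0,0,0],
  [0,0.08,0,0.5,0,0,0],
  [0,0.08,0,0.7,0,0,0],
  [0,0.08,0,0.9,0,0,0],
  [0,0.08,0,0.9,0,0,0],
])

```text
time: 19.55
position: [0.5331, -0.0601, 0.0193]
ee_rot: [180.0, 0.0, 110.5]
contact_force: [0.8, 0.1, -0.0]
opening: 0.0092
finger_force: 31.1
```

Floor reached. Releasing, then going up and over to the block.

Emit:
apply_moves([
  [0.4,0,0,0,0,0,0],
  [0.4,0,0,0,0,0,0],
  [0.4,0,0,0,0,0,0],
  [0.5,0,0,-3,0,0,0],
  [0.6,0,0,-9,0,0,0],
])

```text
time: 20.18
position: [0.5299, -0.0593, 0.1074]
ee_rot: [-179.6, -0.3, 110.4]
contact_force: [0.2, -0.1, -0.0]
opening: 0.0513
finger_force: 0.0
```

Emit:
apply_moves([
  [0.6,0,0,-3.5,0,0,0],
  [0.6,0,0,-3.5,0,0,0],
  [0.6,-4,0,-3.5,0,0,0],
  [0.6,-4,0,-3.5,0,0,0],
])

```text
time: 20.68
position: [0.5467, -0.0991, 0.1432]
ee_rot: [-179.9, -0.0, 110.3]
contact_force: [0.9, 0.3, -0.1]
opening: 0.0509
finger_force: 0.0
```

Run:
```python
from h import *
p=r.snapshot("wrist"); save(p,"w10.png"); s=r.observe(); print(s["position"],s["ee_rot"])
c=np.array([.5328,-.0597]); print(proj(p,[*c,.024]))
for n,z in(("pinion",.022),("gear",.019)):
  for d in r.search_frame(p,n):
    e=d["extent"]; print(n,round(d["confidence"],2),np.round(e),np.round(ray(p,(e[0]+e[2])/2,(e[1]+e[3])/2,z),4))
# block head: trace, world rect at top
for d in r.trace(p,"block"):
    m=d["pixels"].astype(np.uint8); q=max(cv2.findContours(m,0,2)[0],key=cv2.contourArea)[:,0,:]
    w=np.array([ray(p,u,v,.084)[:2]*1000 for u,v in q.astype(float)],np.float32)
    print(round(d["confidence"],2),np.round(d["extent"]),cv2.minAreaRect(w))
print(np.round(tool([.5033,.0198,.12]),2))
side=r.snapshot("side")
for n,z in(("pinion",.026),("gear",.022)):
  for d in r.search_frame(side,n):
    e=d["extent"]; print(n,round(d["confidence"],2),np.round(e),np.round(ray(side,(e[0]+e[2])/2,(e[1]+e[3])/2,z),4))
cv2.imwrite("pics/fin.png",cv2.resize(p["img"][:384,100:400,::-1],(450,576),interpolation=2))
```

```text
[ 0.54601542 -0.09787378  0.14289906] [-1.79879971e+02 -1.13020399e-01  1.10356733e+02]
[249.96465841 130.96339717]
pinion 0.84 [239. 113. 266. 149.] [ 0.5346 -0.059   0.022 ]
gear 0.77 [  0. 280.  13. 315.] [ 0.3705 -0.2882  0.019 ]
gear 0.6 [227.   1. 274.  54.] [0.5069 0.011  0.019 ]
0.81 [231.   0. 271.  54.] ((509.80487060546875, 2.3635196685791016), (23.574291229248047, 27.14458465576172), 20.269363403320312)
[12.39  0.1   2.34]
pinion 0.39 [254. 209. 262. 217.] [ 0.5322 -0.067   0.026 ]
gear 0.61 [221. 311. 234. 327.] [ 0.3445 -0.3193  0.022 ]
gear 0.5 [207. 180. 219. 191.] [0.4647 0.0939 0.022 ]
gear 0.39 [222. 177. 246. 201.] [0.5139 0.0547 0.022 ]
```

Emit:
apply_moves([
  [0.6,6,0,0,0,0,0],
  [0.6,12.4,0.1,0,0,0,0],
  [0.6,12.4,0.1,0,0,0,0],
  [0.6,12.4,0.1,2,0,0,0],
  [0.6,12.4,0.1,2,0,0,0],
])

```text
time: 21.65
position: [0.5034, 0.019, 0.1233]
ee_rot: [-179.8, -0.1, 110.5]
contact_force: [-0.7, -0.5, 0.6]
opening: 0.0515
finger_force: 0.0
```

Emit:
apply_moves([
  [0.6,0,0,0,0,0,-0.2],
  [0.6,0,0,0,0,0,-0.2],
])

```text
time: 21.9
position: [0.5053, 0.0185, 0.1253]
ee_rot: [179.9, 0.0, 110.6]
contact_force: [-0.1, 0.1, -0.3]
opening: 0.0514
finger_force: 0.0
```

Run:
```python
from h import *
p=r.snapshot("wrist"); save(p,"w11.png"); s=r.observe(); print(s["position"],s["ee_rot"])
print(np.round(tool([.5033,.0198,.036]),2))
for d in r.trace(p,"block"):
    m=d["pixels"].astype(np.uint8); q=max(cv2.findContours(m,0,2)[0],key=cv2.contourArea)[:,0,:]
    w=np.array([ray(p,u,v,.084)[:2]*1000 for u,v in q.astype(float)],np.float32)
    print(round(d["confidence"],2),np.round(d["extent"]),cv2.minAreaRect(w))
for n,z in(("gear",.021),):
  for d in r.search_frame(p,n):
    e=d["extent"]; print(n,round(d["confidence"],2),np.round(e),np.round(ray(p,(e[0]+e[2])/2,(e[1]+e[3])/2,z),4))
```

```text
[0.50517706 0.01862082 0.12519389] [1.79933466e+02 3.95431710e-02 1.10624839e+02]
[ 0.18 -0.14  8.92]
0.82 [  0.   4. 110.  97.] ((375.75018310546875, 71.57479858398438), (52.57651138305664, 44.98529052734375), 20.591882705688477)
0.7 [227. 147. 266. 246.] ((499.78094482421875, 28.98162841796875), (24.744213104248047, 61.47111511230469), 20.55645751953125)
gear 0.55 [224.  49. 268.  94.] [0.4735 0.0982 0.021 ]
```

Emit:
apply_moves([
  [0.6,0.15,-0.1,3,0,0,0],
  [0.6,0.15,-0.1,6,0,0,0],
  [0.6,0.15,-0.1,8,0,0,0],
  [0.6,0.15,-0.1,8.8,0,0,0],
  [0.6,0.15,-0.1,8.8,0,0,0],
], grip_force=60)

```text
time: 22.68
position: [0.503, 0.0201, 0.0364]
ee_rot: [-180.0, -0.0, 110.7]
contact_force: [-0.4, 0.4, -0.2]
opening: 0.0513
finger_force: 0.0
```

Emit:
apply_moves([
  [0,0,0,0,0,0,0],
  [0,0,0,0,0,0,0],
  [0,0,0,0,0,0,0],
  [0,0,0,0,0,0,0],
  [0,0,0,0,0,0,0],
], grip_force=60)

```text
time: 23.3
position: [0.5042, 0.02, 0.0377]
ee_rot: [179.9, 0.1, 110.7]
contact_force: [-0.4, -0.8, 5.5]
opening: 0.023
finger_force: 59.6
```

Emit:
apply_moves([
  [0,0,0,0.05,0,0,0],
  [0,-0.06,0,-0.05,0,2,0],
  [0,-0.12,0,-0.14,0,4,0],
  [0,-0.18,0,-0.23,0,6,0],
  [0,-0.18,0,-0.23,0,6,0],
], grip_force=110)

```text
time: 23.92
position: [0.5052, 0.0174, 0.0403]
ee_rot: [179.9, -5.9, 110.6]
contact_force: [-0.4, -1.2, 7.5]
opening: 0.023
finger_force: 108.1
```

```bash
cat > b.py <<'E'
from h import *
s=r.observe(); print(s["time"],s["position"],s["contact_force"],s["ft_torque"],s["finger_force"],s["opening"])
A=Ro.from_euler('xyz',s["ee_rot"],degrees=True).as_matrix(); print("tilt deg (gear end up +)",np.degrees(np.arcsin(A[2,0])))
E
python3 b.py
```

```text
23.925 [0.50523899 0.01743674 0.04029139] [-0.35033135 -1.16540859  7.51883898] [-0.13455529  0.24852184  0.04469292] 108.14107060432434 0.022961300837876654
tilt deg (gear end up +) 5.914153540557454
```

Emit:
apply_moves([
  [0,-0.05,0,-0.07,0,1.6,0],
  [0,-0.05,0,-0.07,0,1.6,0],
  [0,-0.05,0,-0.07,0,1.6,0],
])

```text
time: 24.3
position: [0.5052, 0.0175, 0.0409]
ee_rot: [179.9, -7.5, 110.7]
contact_force: [-2.0, -0.3, 7.2]
opening: 0.0228
finger_force: 108.0
```

```bash
python3 b.py
python3 - <<'E'
from h import *
a=r.snapshot("side");b=r.snapshot("scene")
c=proj(a,[.5033,.02,.04]).astype(int);d=proj(b,[.5033,.02,.04]).astype(int)
A=a["img"][c[1]-40:c[1]+40,c[0]-50:c[0]+50,::-1];B=b["img"][d[1]-40:d[1]+40,d[0]-50:d[0]+50,::-1]
cv2.imwrite("pics/tilt.png",np.hstack([cv2.resize(x,(400,320),interpolation=2) for x in(A,B)]))
E
```

```text
24.3 [0.50522183 0.01747601 0.04085278] [-1.95213153 -0.31827593  7.24441183] [-0.10231585  0.10032056 -0.00155508] 108.04043769836426 0.02283339153511327
tilt deg (gear end up +) 7.5143525662348605
```

View pics/tilt.png

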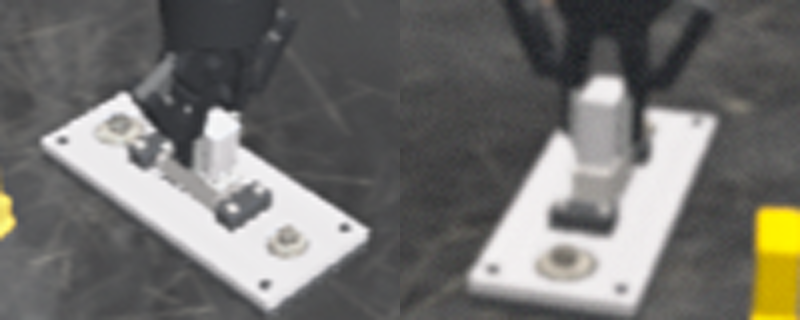

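Both wheels sit in their pockets: side crop (120,125) gear and (288,240) pinion. The block's gear end is lifted and the jig is flat. Now rocking the pinion end up about the gear end.

Emit:
apply_moves([
  [0,0.1,0,-0.12,0,-3,0],
  [0,0.22,0,-0.25,0,-6,0],
  [0,0.34,0,-0.38,0,-9,0],
  [0,0.46,0,-0.5,0,-12,0],
  [0,0.46,0,-0.5,0,-12,0],
])

```text
time: 25.02
position: [0.5028, 0.0209, 0.045]
ee_rot: [180.0, 4.6, 110.8]
contact_force: [1.4, -4.9, -2.8]
opening: 0.0227
finger_force: 109.0
```

```bash
python3 b.py
```

```text
25.025 [0.50277472 0.02093909 0.04498653] [ 1.3516846  -4.87581472 -2.84529114] [-0.81377296 -0.36681134  0.10108255] 109.0331518650055 0.02266073607496302
tilt deg (gear end up +) -4.570648738951805
```

Emit:
apply_moves([
  [0,0.07,0,-0.07,0,-2,0],
  [0,0.13,0,-0.14,0,-4,0],
  [0,0.2,0,-0.2,0,-6,0],
  [0,0.2,0,-0.2,0,-6,0],
])

```text
time: 25.52
position: [0.5023, 0.0224, 0.0469]
ee_rot: [-180.0, 10.6, 110.8]
contact_force: [3.1, -5.4, -3.5]
opening: 0.0225
finger_force: 108.9
```

```bash
python3 b.py
python3 - <<'E'
from h import *
a=r.snapshot("side"); save(a,"s2.png")
# edge directions of block in side view: predict vertical-edge image direction for tilts, and measure
t=[d for d in r.trace(a,"block")]
for d in t: print(round(d["confidence"],2),np.round(d["extent"]),d["pixels"].sum())
E
```

```text
25.525 [0.50225652 0.02239812 0.04685861] [ 3.08914394 -5.38441258 -3.46938016] [-1.08505193 -0.52038516  0.06398153] 108.94165992736816 0.022483465859922377
tilt deg (gear end up +) -10.572424147076363
0.85 [167. 184. 186. 212.] 447
0.52 [220. 170. 245. 203.] 343
```

Run:
```python
from h import *
p=r.snapshot("wrist"); save(p,"w12.png"); s=r.observe(); T=np.array(s["position"]); Rt=Ro.from_euler('xyz',s["ee_rot"],degrees=True)
for d in r.trace(p,"block"): print(round(d["confidence"],2),np.round(d["extent"]),d["pixels"].sum())
for slip in (0,5,10):
  L=[]
  for y,z in ((.022,-.0463),(.022,-.0023),(.028,-.0023),(.028,.0257),(-.022,-.0463)):
    L.append(np.round(proj(p,T+Rt.apply(Ro.from_euler('y',slip,degrees=True).apply([y,0.012,z+.026])-[0,0,.026])),0))
  print(slip,L)
g=cv2.cvtColor(p["img"],7)[:,240:256].mean(1); print("col profile 100-300:",np.round(g[90:300:3]).astype(int))
```

```text
0.97 [ 1.  1. 38. 98.] 2074
0.57 [215. 180. 285. 354.] 10258
0 [array([284., 253.]), array([275., 208.]), array([275., 196.]), array([271., 180.]), array([281., 356.])]
5 [array([285., 261.]), array([275., 206.]), array([276., 194.]), array([272., 173.]), array([280., 356.])]
10 [array([285., 269.]), array([276., 204.]), array([276., 192.]), array([272., 167.]), array([279., 355.])]
col profile 100-300: [193 193 191 154 141 164 210 215 215 215 215 215 215 214 153  80  80  92
 114 115 117 115 116 115 116 116 115 116 133 202 172 140 115 113 113 140
 194 195 195 195 151 117 118 118 118 118 118 118 118 118 119 119 119 126
 143 171 198 210 209 208 208 208 209 210 209 209 208 210 210 211]
```

No slip: the traced block extent (rows 180–354) matches the no-slip prediction, so the pinion end is at about 26.7 mm and the gear end at about 16.5 mm. Level it by raising the gear end, then lift.

Emit:
apply_moves([
  [0,-0.1,0,-0.14,0,3,0],
  [0,-0.2,0,-0.28,0,6,0],
  [0,-0.3,0,-0.42,0,8.5,0],
  [0,-0.36,0,-0.55,0,10.6,0],
  [0,-0.36,0,-0.55,0,10.6,0],
])

```text
time: 26.35
position: [0.5023, 0.0207, 0.0524]
ee_rot: [-179.9, -0.3, 110.6]
contact_force: [0.3, -0.0, -1.9]
opening: 0.023
finger_force: 109.2
```

```bash
python3 b.py
```

```text
26.35 [0.50225707 0.02070147 0.05242203] [ 0.29858568 -0.02173366 -1.92223916] [ 0.0332165  -0.01755807 -0.00437204] 109.24375891685486 0.023040800544994158
tilt deg (gear end up +) 0.25698245422289867
```

Emit:
apply_moves([
  [0,0,0,-0.5,0,0,0],
  [0,0,0,-1.5,0,0,0],
  [0,0,0,-2.8,0,0,0],
  [0,0,0,-3.8,0,0,0],
  [0,0,0,-3.8,0,0,0],
])

```text
time: 26.98
position: [0.504, 0.021, 0.0925]
ee_rot: [179.8, -0.1, 110.7]
contact_force: [0.2, -0.1, -2.5]
opening: 0.0229
finger_force: 109.2
```

Emit:
apply_moves([
  [0,0,0,0,0,0,0],
  [0,0,0,0,0,0,0],
  [0,0,0,0,0,0,0],
  [0,0,0,0,0,0,0],
])

```text
time: 27.48
position: [0.5025, 0.0211, 0.0906]
ee_rot: [-180.0, -0.2, 110.7]
contact_force: [-0.1, 0.5, -1.9]
opening: 0.023
finger_force: 109.2
```

```bash
python3 b.py
python3 - <<'E'
from h import *
p=r.snapshot("side"); save(p,"s3.png")
for n,z in(("pinion",.026),("gear",.022),("block",.115),("jig",.02)):
  for d in r.search_frame(p,n):
    e=d["extent"]; print(n,round(d["confidence"],2),np.round(e),np.round(ray(p,(e[0]+e[2])/2,(e[1]+e[3])/2,z),3))
print(r.finish_job())
E
```

```text
27.475 [0.50247034 0.02109801 0.09059966] [-0.13798079  0.54016669 -1.94402938] [-0.03491494 -0.02726544  0.02957642] 109.2438018321991 0.02299160227064002
tilt deg (gear end up +) 0.22008132275713066
pinion 0.69 [222. 165. 242. 190.] [0.527 0.1   0.026]
pinion 0.57 [254. 205. 262. 217.] [ 0.534 -0.061  0.026]
gear 0.49 [221. 312. 234. 327.] [ 0.344 -0.32   0.022]
block 0.88 [222. 162. 245. 192.] [ 0.49  -0.004  0.115]
block 0.6 [165. 183. 188. 212.] [ 0.335 -0.021  0.115]
jig 0.81 [195. 173. 277. 231.] [0.497 0.002 0.02 ]
jig 0.46 [253. 208. 261. 214.] [ 0.536 -0.055  0.02 ]
the job is handed in; nothing more can be done
None
```

I handed the job in at 27.5 s. By my readings the gear and pinion are home and released, the block rocked out with the jig flat, and it is held level with its underside about 65 mm above the bench. The hand-in returned no verdict.

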